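Rock the ball feeder's seesaw over and feed the other tray

TASK

The seesaw gate of the ball feeder is tipped towards one of its two catch trays. Rock it over its pivot so that it feeds the other tray (a fingertip pressed down on its raised end does it), and only then push the feed slide open so that all three steel balls run down into that other tray. Do not touch the balls themselves, and leave the things lying around on the bench where they are.

Things in the scene. Friction and masses are not known exactly. Their poses are not given: they have to be found in the camera images.
- feeder: Ball feeder fixed to the bench, 500 mm wide (y), about 240 deep. Origin on the bench below the pivot of its seesaw gate; x to its back (away from the robot, yaw within 0.4 rad), y to its left. An open feed channel 34 mm wide on its centre line slopes from the back (x 169, top 190 mm high) down to the gate's middle (x 24, top 158). Each gate end feeds a short chute and a plywood catch tray.
- gate (a joint): Tilt of the seesaw gate, rad, -0.28 to 0.28: aluminium trough 200 mm long along the feeder's y, pivot 105 mm above the bench, steel weight on its front middle, top 153 mm high. Positive: left (+y) end up, feeds the right tray; negative: right end up, feeds the left tray. Top-heavy: past level it falls to that side and rests on its stop. Under 2 N on a paddle rocks it.
- paddle_left (a point): Centre of the top face of the gate's left press paddle, a flat plate 36 mm along y, 50 along x, 4 thick, on the front of the gate near its left end; tilts with the gate. 55 mm in front of the pivot line, 66 mm left of the middle; about 129 mm above the bench when up, 93 when down. Free space above, in front and below.
- paddle_right (a point): The same on the right press paddle, 66 mm right of the gate's middle.
- slide (a joint): Opening of the feed slide, m: 0 to 0.005 at the start (shut, holds the balls back), 0.042 fully open. It opens towards the feeder's left (+y) and stays where it is left; about 1.5 N moves it. Balls run through from about 0.025; push it all the way.
- slide_push (a point): Centre of the right (-y) face of the feed slide's upright steel push plate: 34 mm along x, 52 high, 5 thick; this point is 177 mm above the bench (plate 151 to 203). It stands free, 85 mm behind the pivot line, at the start 75 to 80 mm right of the feeder's centre line. Push it to the feeder's left.
- tray_left (a point): Middle of the inner floor of the left catch tray: 74 x 74 mm inside, floor 6 mm above the bench, walls 46 to 76 mm high. Axes as the feeder's.
- tray_right (a point): The same for the right catch tray.
- ball1_center (a point): Centre of a plain steel ball, 22 mm diameter, about 43 g; at the start it is the first (lowest) of three in a row in the feed channel, behind the shut slide.
- ball2_center (a point): Centre of a plain steel ball, 22 mm diameter, about 43 g; at the start it is the middle of three in a row in the feed channel, behind the shut slide.
- ball3_center (a point): Centre of a plain steel ball, 22 mm diameter, about 43 g; at the start it is the last (highest) of three in a row in the feed channel, behind the shut slide.
- jar: Bystander, leave alone: small glass jar with steel lid, 52 mm across, 65 mm high, behind the right tray. Origin at its underside.
- wrench: Bystander, leave alone: wrench about 150 mm long, lying behind the left tray. Origin at its underside.
- screwdriver: Bystander, leave alone: screwdriver about 170 mm long, lying in front of the feeder. Origin at its underside.
- spool: Bystander, leave alone: wooden spool, 44 mm across and 44 mm high, behind the feeder's left chute. Origin at its underside.
- tin: Bystander, leave alone: steel tin, 66 mm across, 100 mm high, to the right. Origin at its underside.
- mug: Bystander, leave alone: white mug, 76 mm across, 90 mm high, to the left. Origin at its underside.
- hammer: Bystander, leave alone: hammer lying at the back to the right. Origin at its underside.

How it is judged (in metres and radians):
On the way, in this order (a step that is already met when the one before it is completed fails the run):
1. the gate is rocked over to its other side and rests there, before any ball is fed (distance of paddle_left from where it was at the start of the episode above 0.025 m and (value of joint gate above 0.22 rad or value of joint gate below -0.22 rad) and x of each of ball1_center, ball2_center, ball3_center in the frame of feeder above 0.085 m), for 0.2 s.
2. the slide is pushed open and the three balls lie in the tray the gate now feeds (value of joint slide above 0.025 m and ((value of joint gate below -0.22 rad and y of ball1_center in the frame of tray_left between -0.04 and 0.04 m and x of ball1_center in the frame of tray_left between -0.04 and 0.04 m and z of each of ball1_center, ball2_center, ball3_center in the frame of tray_left below 0.045 m and y of ball2_center in the frame of tray_left between -0.04 and 0.04 m and x of ball2_center in the frame of tray_left between -0.04 and 0.04 m and y of ball3_center in the frame of tray_left between -0.04 and 0.04 m and x of ball3_center in the frame of tray_left between -0.04 and 0.04 m) or (value of joint gate above 0.22 rad and y of ball1_center in the frame of tray_right between -0.04 and 0.04 m and x of ball1_center in the frame of tray_right between -0.04 and 0.04 m and z of each of ball1_center, ball2_center, ball3_center in the frame of tray_right below 0.045 m and y of ball2_center in the frame of tray_right between -0.04 and 0.04 m and x of ball2_center in the frame of tray_right between -0.04 and 0.04 m and y of ball3_center in the frame of tray_right between -0.04 and 0.04 m and x of ball3_center in the frame of tray_right between -0.04 and 0.04 m))), for 0.2 s.
At the end, for the whole second after the job is handed in: The gate rests tipped to the side opposite to its start (beyond 0.22 rad), the slide is open (more than 25 mm), and all three balls lie at rest in the tray that the gate now feeds, which is not the one it fed at the start (all of step 2 and distance of paddle_left from where it was at the start of the episode above 0.025 m and linear speed of each of ball1, ball2, ball3 below 0.05 m/s); the robot touches nothing.
It fails at once if a ball is touched by the robot (contact force between any of ball1, ball2, ball3 and the fingers above 0.3 N or contact force between any of ball1, ball2, ball3 and the arm above 0.3 N).
It fails at once if a ball is lifted out of the feeder (height (world z) of any of ball1_center, ball2_center, ball3_center above 0.21 m).
It fails at once if a bystander is moved more than 20 mm or lifted (distance of any of jar, wrench, screwdriver, spool, tin, mug, hammer from where it was at the start of the episode above 0.02 m).
It also fails if it takes over 40 s, if anything falls off the work surface, if the arm or the gripper's body presses on something with over 40 N, if the wrist force passes 120 N, or if a joint passes its speed limit or range.

ROBOT

A 6-joint arm with a two-finger parallel gripper is mounted at the origin on the work surface. World frame = base frame: x ahead of the robot, y to its left, z up, the work surface at z = 0. Lengths are in mm, angles in rad, forces in N, time in s.
With the tool pointing down it reaches from about 350 to 975 mm from the base axis. Payload 4.9 kg.
Tool frame: the origin (TCP) lies at the very end of the fingers, on their centre line; the grasp point (between the pads) lies 19 mm behind it; z points along the fingers, x is the direction in which the jaws open and shut, and the axes are right-handed (so a half turn about z gives the same grasp; the last joint's range is limited). The gripper opens to 85 mm and grips with 20 to 120 N. Pads are 22 mm wide; open, the fingers measure 114 mm over their backs; the gripper's body (76 mm by 85 mm) begins 54 mm behind the grasp point. The pads swing forward as they close: fully open they stand 13 mm farther back than shut.
Start: joints at [1.002, 0.053, 1.613, -0, 1.476, -0.119], TCP at [271.728, 562.819, 231.304] pointing down, gripper open.
Joint ranges: [-3.01, 3.01], [-1.01, 2.22], [0.06, 2.58], [-1.02, 4.17], [0.09, 2.62], [-3.14, 3.14]. Speed limits (rad/s): [2.57, 2.57, 3.14, 3.14, 3.14, 3.14].

INTERFACE

Orientations are given as a unit quaternion [x, y, z, w].
In Python, from plant import env, cams, close_job gives the robot as it stands. The module is installed in compiled form; this text tells all that it offers.
- The arm moves only by the tool play_rows, never from a script. Its argument "rows" is a list that holds one entry, the list of rows, each a list of 5 numbers: the shift along the world's x, y, z in units of 50 mm (1.0 is 50 mm), then the turn about the world's z in units of 5 degrees (1.0 is 5 degrees), then the finger opening in mm, from 0 to 85.4. In form: [[[x, y, z, yaw, grip], ...]]. A call has 1 to 12 rows; each row shifts and turns the commanded pose from where the row before left it; what a row does not reach is not made up. A row lasts 1/10 s, in which the tool goes at most 50 mm and 8.59 degrees, less where a joint would pass 70% of its speed; a pose out of reach is approached as far as the arm can. A call is refused whole if a number of a shift passes 1 or a number of a turn 1, either way. A call with a gripper value outside its range is refused whole. The fingers move at their own pace and stop on an object; "force" is the grip in N (left out, the last holds). Time passes only in rows, so rows that do not move let the fingers close. It gives the time, the measured TCP pose, the force and the opening at its end, in the units of the state.
- env.get_obs(): the state, without advancing time (a new reading comes with each control period).
- cams.camera(name): name is "scene" or "top"; returns a dict with "frame" (384x512x3 uint8, blue, green, red), "depth" (384x512 float32, mm along the optical axis (not along the pixel's ray), 0 where there is no reading), "K" (3x3 intrinsics, pixels), "extrinsics" (4x4, takes a point from camera to world coordinates). Camera axes: x right, y down, z forward; pixel columns grow to the right and rows downward; lengths in mm; the calibration is good to about 2 mm. A picture is of the moment at which its call begins.
- close_job(): hands the job in, once; it reports no verdict.
The state is a dict: "t": time; "qpos": joint angles; "joint_velocities": joint speeds; "joint_efforts": joint torques, N m; "position": TCP position; "tcp_rot": TCP orientation; "force": force on the tool from outside, world axes, zero at the start; "torque": the same for the moment, N m; "opening": opening from 0.0 (shut) to 1.0 (fully open).
Only numpy, scipy, OpenCV 4.12 (cv2) and the standard library are available. Lean on these libraries where they do the work, as an engineer would, in place of code of your own. Each camera call takes 0.05 s, during which the arm holds its last target. There are 200 camera calls.

## Working session

There is one attempt and no reset: what is moved stays moved. The work goes in short steps, Python scripts to look and compute and a tool call to move; the robot and the scene stay as the last step left them, time stands still between calls to the robot, and variables do not carry over. Pictures are saved under pics/ and viewed, about 8 in all and at most 12, crops included, and the job is handed in when it is done.

Besides the shell and the picture viewer there is one more tool, called after ">>>" as name([rows], argument=value, ...), one row to a line, values as JSON. play_rows: Moves the arm, as the interface text tells. Its arguments: {"type":"object","properties":{"rows":{"type":"array"},"force":{"type":"number"}},"required":["rows"]}

```bash
mkdir -p pics && cat > h.py <<'E'
import numpy as np, cv2
from plant import env, cams, close_job
def shot(n):
    c=cams.camera(n); d=c["depth"]; K=c["K"]; T=c["extrinsics"]
    v,u=np.indices(d.shape); p=np.stack([(u-K[0,2])/K[0,0]*d,(v-K[1,2])/K[1,1]*d,d],-1)
    w=p@T[:3,:3].T+T[:3,3]; w[d==0]=np.nan
    return c,w
E
python3 - <<'E'
from h import *
ims=[]
for n in("top","scene"):
    c,w=shot(n); np.save(f"{n}.npy",w); cv2.imwrite(f"pics/{n}0.png",cv2.resize(c["frame"],(800,600)))
    cv2.imwrite(f"{n}.png",c["frame"]); print(n,c["extrinsics"].round(2).tolist(),c["K"].tolist())
print(env.get_obs())
E
```

```text
top [[-0.14, -0.97, 0.2, 366.93], [-0.99, 0.14, -0.02, 29.42], [-0.01, -0.2, -0.98, 1237.32], [0.0, 0.0, 0.0, 1.0]] [[348.68134629845434, 0.0, 248.30325734703462], [0.0, 348.68134629845434, 193.83544991900524], [0.0, 0.0, 1.0]]
scene [[0.89, 0.27, -0.37, 1197.29], [0.45, -0.56, 0.69, -1150.4], [-0.02, -0.78, -0.62, 1177.37], [0.0, 0.0, 0.0, 1.0]] [[465.4848551864135, 0.0, 255.4511210226663], [0.0, 465.4848551864135, 196.05777969705295], [0.0, 0.0, 1.0]]
{'t': 0.1, 'qpos': array([ 1.00195855e+00,  5.32949350e-02,  1.61417555e+00,  2.99078634e-05,
        1.47599977e+00, -1.18998447e-01]), 'joint_velocities': array([ 0.00032577, -0.00026085, -0.00482852,  0.0004373 , -0.00104868,
       -0.0009434 ]), 'joint_efforts': array([ 8.55388225e-04, -3.94896662e+01, -3.71367109e+01, -1.21076264e-04,
        3.85542095e-03, -2.97869633e-05]), 'position': array([271.4447456 , 562.34326607, 230.17215852]), 'tcp_rot': array([ 8.47001230e-01,  5.31590101e-01, -8.55146115e-04,  3.87669369e-04]), 'force': array([ 0.11171515,  0.3424045 , -0.25364248]), 'torque': array([ 0.01559959, -0.05487141, -0.01067095]), 'opening': 1.002157772146186}
```

View pics/top0.png

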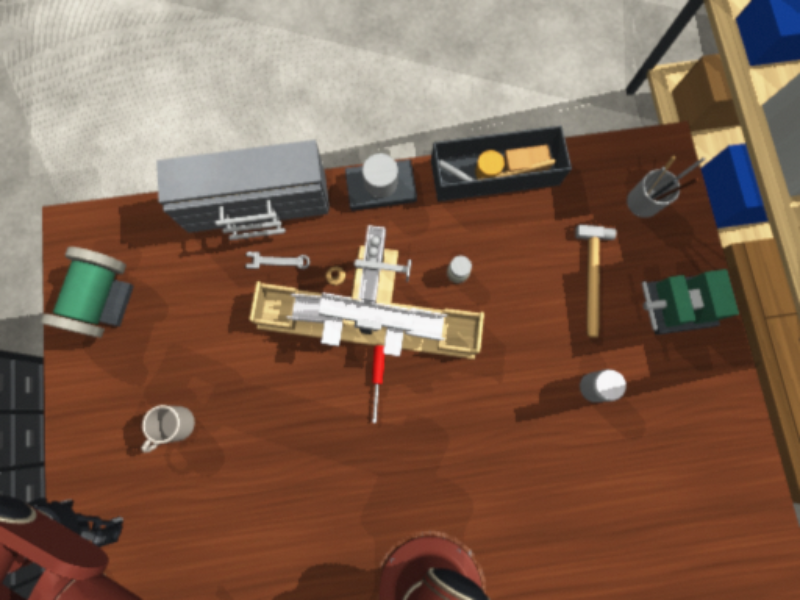

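View pics/scene0.png

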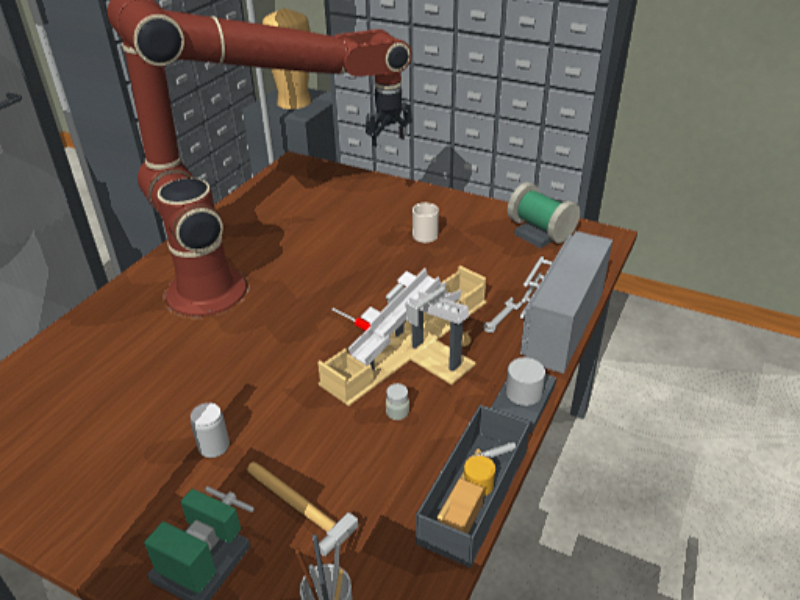

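Top view: the paddles are at about (331,333) and (393,343), the push plate at about (408,268), and the balls near (375,245). I'll take 3D values from depth.

```bash
python3 - <<'E'
from h import *
w=np.load("top.npy"); im=cv2.imread("top.png")
for n,(u,v) in dict(padL=(212,213),padR=(251,219)).items():
    r=w[v-2:v+3,u-2:u+3].reshape(-1,3); print(n,np.nanmedian(r,0).round(1))
# push plate: high points right of the channel
sub=w[155:185,248:275]; print(sub[...,2].round(0)[5:25].astype(int))
# all four-wall: tray extents, plywood mask by hsv
hsv=cv2.cvtColor(im,cv2.COLOR_BGR2HSV)
for n,(a,b,c,d) in dict(trayL=(155,178,190,215),trayR=(275,200,312,232)).items():
    p=w[b:d,a:c].reshape(-1,3); p=p[(p[:,2]>35)&(p[:,2]<80)]; print(n,p.mean(0).round(1),cv2.minAreaRect(p[:,:2].astype(np.float32)))
cv2.imwrite("pics/crop.png",cv2.resize(im[130:240,150:320],None,fx=4.7,fy=4.7,interpolation=cv2.INTER_CUBIC))
s=np.load("scene.npy");p=s.reshape(-1,3)
E
```

```text
padL [547.3 128.4 128.4]
padR [515.    6.5  93. ]
[[                   7                    5                    5
                     7                    3                   11
                    11                   -3                   -6
                    -2                    0                   -3
                    -2                    1                    1
                     1                   -2                   -1
                    -3                   -2                    0
                     4                   -1                   -2
                    -4                   -2                   -6]
 [                  11                    3                    9
                     6                    9                    9
                    10                   -5                   -1
                    -4                    2                    0
                    -1                    2                   -1
                     7                   -5                   -5
                    -1                   -1                    1
         
[... 10286 characters left out ...]
              1                    2                    1
                   162                  158                   -3
                    -2                    4                    2
                    -1                   -5                   -3
                    -4                    0                    7
                    -3                    1                    0]]
trayL [640.4 256.7  58.4] ((638.9010009765625, 248.32711791992188), (95.2216567993164, 87.46453094482422), 75.01612091064453)
trayR [ 528.7 -132.2   58.1] ((530.16357421875, -132.27931213378906), (115.59798431396484, 85.96273803710938), 74.62034606933594)<stdin>:6: RuntimeWarning: invalid value encountered in cast
```

View pics/crop.png

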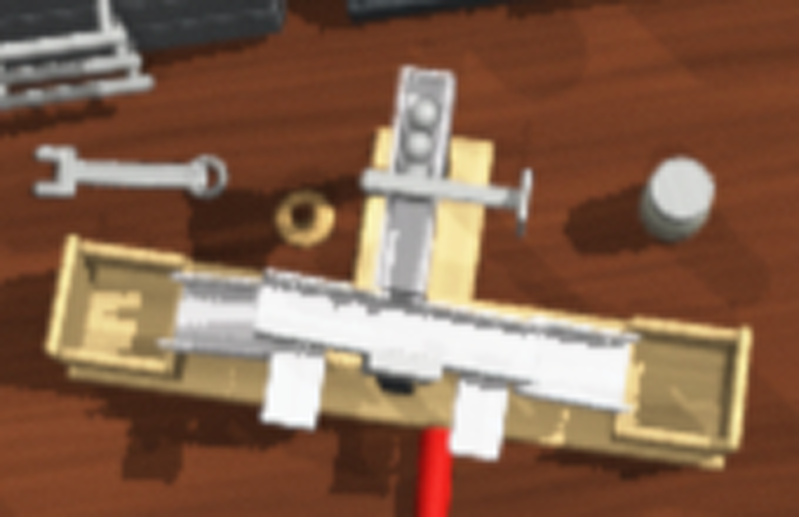

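The left paddle is up (z 128), the right one down (93), and two balls are visible behind the slide. So the gate feeds the right tray and the left paddle must be pressed. Next I'll refine the paddle and plate positions.

```bash
python3 - <<'E'
from h import *
w=np.load("top.npy")
def reg(a,b,c,d,lo,hi):
    p=w[b:d,a:c].reshape(-1,3); return p[(p[:,2]>lo)&(p[:,2]<hi)]
L=reg(203,205,222,224,115,140);R=reg(243,212,262,232,83,103);P=reg(255,160,268,182,197,210)
for n,p in zip("LRP",(L,R,P)):
    print(n,len(p),p.mean(0).round(1),cv2.minAreaRect(p[:,:2].astype(np.float32)))
yaw=-0.26; X=np.array([np.cos(yaw),np.sin(yaw)]);Y=np.array([-X[1],X[0]])
m=(reg(203,205,222,224,115,140).mean(0)+R.mean(0))[:2]/2
o=m+55*X;print("origin from pads",o)
print("plate in feeder",[(P[:,:2].mean(0)-o)@a for a in(X,Y)])
print("padL",(L[:,:2].mean(0)-o)@X,(L[:,:2].mean(0)-o)@Y)
for q in((-60,68),(85,-125),(85,-40)): print(q,(o+q[0]*X+q[1]*Y).round(1))
print(env.get_obs()["position"],np.degrees(2*np.arctan2(.5316,.847)))
E
```

```text
L 166 [550.1 127.  127.9] ((551.0335693359375, 127.34204864501953), (34.44999694824219, 49.917911529541016), 73.64199829101562)
R 158 [516.    4.4  93. ] ((514.202880859375, -1.8321647644042969), (49.63960266113281, 47.391075134277344), 82.07206726074219)
P 17 [642.9 -43.1 202. ] ((643.3073120117188, -43.30438232421875), (4.327882766723633, 32.320735931396484), 73.7978286743164)
origin from pads [586.20807626  51.57567131]
plate in feeder [np.float64(79.15323248533504), np.float64(-76.92569233184653)]
padL -54.29503639040368 63.65482074690003
(-60, 68) [545.7 132.7]
(85, -125) [636.2 -91.1]
(85, -40) [658.1  -8.9]
[271.4447456  562.34326607 230.17215852] 64.2269766483274
```

>>> play_rows([
  [[0.5,-0.78,0,0.17,0],[0.5,-0.78,0,0.17,0],[0.5,-0.78,0,0.17,0],[0.5,-0.78,0,0.17,0],[0.5,-0.78,0,0.17,0],[0.5,-0.78,0,0.17,0],[0.5,-0.78,0,0.17,0],[0.5,-0.78,0,0.17,0],[0.5,-0.78,0,0.17,0],[0.5,-0.78,0,0.17,0],[0.5,-0.78,0,0.17,0],[0,0,0,0,0]],
])

```text
t: 1.3
position: [548.5, 129.5, 230.7]
tcp_rot: [0.803, 0.596, -0.001, 0.001]
force: [0.8, 0.6, -0.8]
opening: 0.001
```

>>> play_rows([
  [[0,0,-0.6,0,0],[0,0,-0.6,0,0],[0,0,-0.6,0,0],[0,0,0,0,0]],
])

```text
t: 1.7
position: [542.6, 133.9, 135.6]
tcp_rot: [0.801, 0.599, -0.005, -0.003]
force: [-1.0, 0.8, -0.1]
opening: 0.001
```

>>> play_rows([
  [[0,0,-0.15,0,0],[0,0,-0.15,0,0],[0,0,-0.15,0,0],[0,0,-0.15,0,0],[0,0,0,0,0]],
])

```text
t: 2.2
position: [546.1, 133.7, 110.2]
tcp_rot: [0.801, 0.599, -0.001, -0.0]
force: [0.2, -0.6, -0.4]
opening: 0.003
```

Down to z 110. A little further, then retreat.

>>> play_rows([
  [[0,0,-0.12,0,0],[0,0,-0.12,0,0],[0,0,0,0,0],[0,0,0.4,0,0],[0,0,0.6,0,0],[0,0,0.8,0,0],[0,0,0.8,0,0],[0,0,0,0,0]],
])

```text
t: 3.0
position: [550.4, 134.2, 237.4]
tcp_rot: [0.801, 0.599, 0.006, 0.003]
force: [0.6, -0.1, 0.6]
opening: -0.001
```

```bash
python3 - <<'E'
from h import *
c,w=shot("top"); cv2.imwrite("pics/top1.png",cv2.resize(c["frame"][130:250,130:320],None,fx=4.2,fy=4.2))
p=w[212:232,243:262].reshape(-1,3);p=p[p[:,2]>80];print("R",np.median(p,0),len(p))
print(env.get_obs()["position"])
E
```

```text
R [513.84447953   7.42541372 129.01302476] 150
[548.90925382 134.0678435  233.93391177]
```

View pics/top1.png

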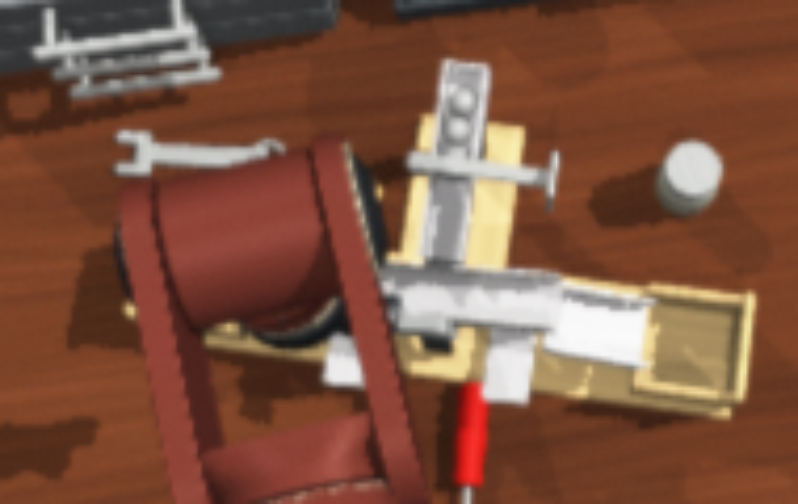

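The right paddle is now up (z 129), so the gate has rocked over. The balls are still behind the slide bar. Next I go to the right of the push plate.

>>> play_rows([
  [[0.32,-0.92,0.1,0,0],[0.32,-0.92,0,0,0],[0.32,-0.92,0,0,0],[0.32,-0.92,0,0,0],[0.32,-0.92,0,0,0],[0,0,0,0,0],[0,0,-0.5,0,0],[0,0,-0.5,0,0],[0,0,-0.45,0,0],[0,0,0,0,0]],
])

```text
t: 4.05
position: [623.2, -94.6, 155.7]
tcp_rot: [0.801, 0.599, -0.003, -0.004]
force: [-0.7, -0.3, -1.4]
opening: 0.005
```

```bash
python3 - <<'E'
from h import *
c,w=shot("scene"); cv2.imwrite("pics/scene1.png",cv2.resize(c["frame"][150:270,190:350],None,fx=5,fy=5))
o=env.get_obs()
C=np.array([643,-43]);yaw=-.28;X=np.array([np.cos(yaw),np.sin(yaw)]);Y=np.array([-X[1],X[0]])
d=o["position"][:2]-C;print(o["position"],o["force"],d@X,d@Y)
E
```

```text
[624.61152209 -95.04214935 158.42098516] [ 0.12879101 -0.40663437 -0.07436244] -3.290204762115584 -55.097150391440316
```

View pics/scene1.png

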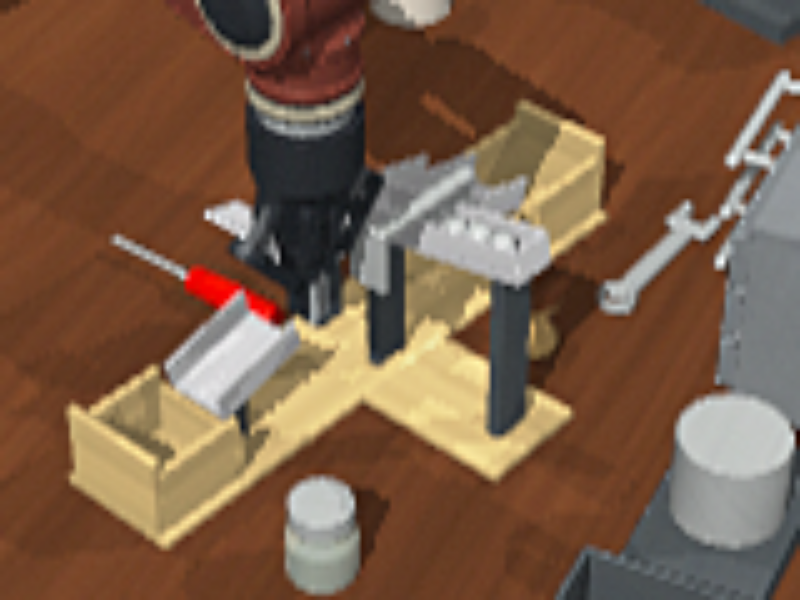

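The gripper's knuckles stick out along the jaw direction and would end up over the channel. I'll back off 20 mm, turn the tool by 90° so the jaws lie along the channel, and push with the pads' sides.

>>> play_rows([
  [[-0.11,-0.38,0,0,0],[0,0,0,-1,0],[0,0,0,-1,0],[0,0,0,-1,0],[0,0,0,-1,0],[0,0,0,-1,0],[0,0,0,-1,0],[0,0,0,-1,0],[0,0,0,-1,0],[0,0,0,-1,0]],
])

```text
t: 5.1
position: [622.0, -114.9, 163.7]
tcp_rot: [0.969, 0.245, 0.001, 0.001]
force: [0.2, 0.3, -0.6]
opening: 0.0
```

>>> play_rows([
  [[0,0,0,-1,0],[0,0,0,-1,0],[0,0,0,-1,0],[0,0,0,-1,0],[0,0,0,-1,0],[0,0,0,-1,0],[0,0,0,-1,0],[0,0,0,-1,0],[0,0,0,-1,0],[0,0,0,0,0]],
])

```text
t: 6.1
position: [621.9, -115.0, 163.5]
tcp_rot: [0.99, -0.143, 0.001, 0.0]
force: [-0.3, -0.0, -0.1]
opening: -0.001
```

```bash
python3 - <<'E'
from h import *
c,w=shot("scene"); cv2.imwrite("pics/scene2.png",cv2.resize(c["frame"][150:270,190:350],None,fx=5,fy=5))
o=env.get_obs()
C=np.array([643,-43]);yaw=-.28;X=np.array([np.cos(yaw),np.sin(yaw)]);Y=np.array([-X[1],X[0]])
d=o["position"][:2]-C;print(o["position"],o["qpos"],o["tcp_rot"],d@X,d@Y)
E
```

```text
[ 621.83671463 -114.97459316  163.27845331] [-3.00473764e-01  1.17820168e-01  1.65938603e+00  8.56636378e-05
  1.36244385e+00 -1.60282589e-02] [ 9.89901663e-01 -1.41752436e-01  9.65769264e-04  1.11678251e-04] -0.4485051297566365 -75.02016762754761
```

View pics/scene2.png

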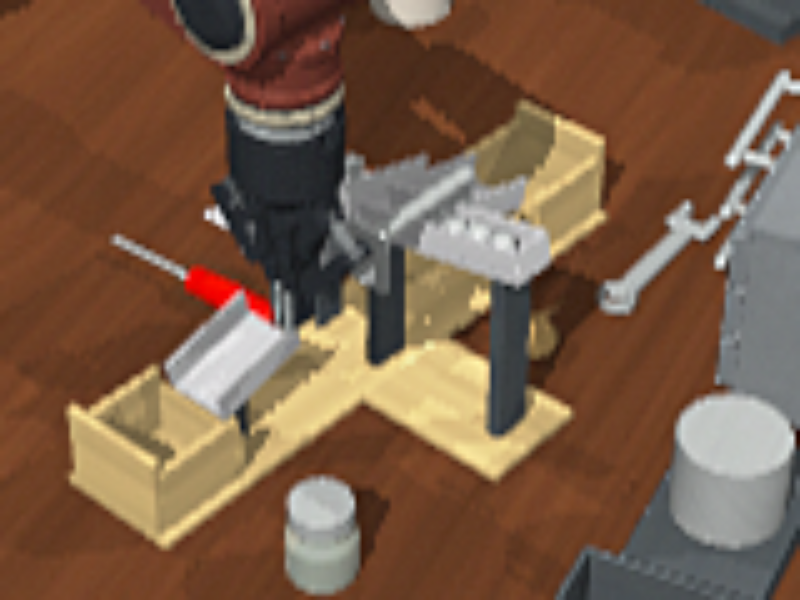

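The tool is turned and free of the plate, with the three balls in the channel beyond it. Now I push to the left.

>>> play_rows([
  [[0.15,0.53,0,0,0],[0.15,0.53,0,0,0],[0,0,0,0,0],[0.06,0.19,0,0,0],[0.06,0.19,0,0,0],[0.06,0.19,0,0,0],[0.06,0.19,0,0,0],[0,0,0,0,0]],
])

```text
t: 6.95
position: [648.6, -22.9, 161.8]
tcp_rot: [0.99, -0.142, 0.0, -0.0]
force: [0.6, -0.0, -0.4]
opening: 0.001
```

>>> play_rows([
  [[0.03,0.1,0,0,0],[0.02,0.08,0,0,0],[0,0,0,0,0]],
])

```text
t: 7.25
position: [650.0, -18.0, 161.8]
tcp_rot: [0.99, -0.143, -0.001, 0.003]
force: [-3.4, -9.5, 1.0]
opening: 0.002
```

Force 9.5 N: the slide is at its stop. Back off, rise and look.

>>> play_rows([
  [[-0.15,-0.53,0,0,0],[-0.15,-0.53,0,0,0],[-0.15,-0.53,0.5,0,0],[-0.15,-0.8,0.5,0,0],[0,-0.9,0.3,0,0],[0,-0.9,0,0,0],[0,0,0,0,0],[0,0,0,0,0]],
])

```text
t: 8.05
position: [620.5, -225.3, 226.4]
tcp_rot: [0.99, -0.144, -0.0, -0.001]
force: [0.4, 1.1, 0.2]
opening: -0.002
```

```bash
python3 - <<'E'
from h import *
ims=[]
for n,(a,b,c0,d) in dict(top=(150,130,320,250),scene=(190,150,350,270)).items():
    c,w=shot(n); ims.append(cv2.resize(c["frame"][b:d,a:c0],(420,310),interpolation=cv2.INTER_CUBIC))
    if n=="top":
        for k,(a,b,c_,d) in dict(L=(203,205,222,224),R=(243,212,262,232)).items():
            p=w[b:d,a:c_].reshape(-1,3);p=p[(p[:,2]>80)&(p[:,2]<140)];print(k,np.median(p,0))
        p=w[155:185,225:275].reshape(-1,3);p=p[p[:,2]>197];print("plate",np.median(p,0),len(p))
cv2.imwrite("pics/fin.png",cv2.resize(np.hstack(ims),(800,295)))
print(env.get_obs()["position"],env.get_obs()["t"])
E
```

```text
L [554.80992273 128.44558618  92.04898336]
R [513.4104025    7.39653798 128.36909528]
plate [655.71263915  -4.22626319 201.01509985] 19
[ 620.6350248  -223.58687299  226.15356482] 8.15
```

View pics/fin.png

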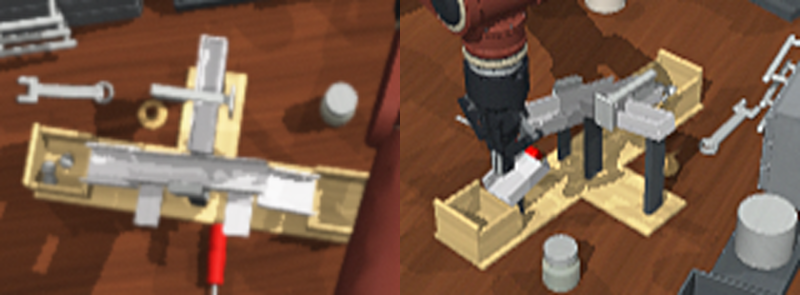

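The channel is empty, the slide has moved 40 mm, and balls show in the left tray. I'll let them settle and count them.

>>> play_rows([
  [[0,0,0.2,0,0],[0,0,0,0,0],[0,0,0,0,0],[0,0,0,0,0],[0,0,0,0,0],[0,0,0,0,0],[0,0,0,0,0],[0,0,0,0,0],[0,0,0,0,0],[0,0,0,0,0],[0,0,0,0,0],[0,0,0,0,0]],
])

```text
t: 9.35
position: [620.7, -224.7, 236.8]
tcp_rot: [0.99, -0.143, 0.0, -0.0]
force: [-1.0, -0.3, 0.0]
opening: -0.001
```

```bash
python3 - <<'E'
from h import *
c,w=shot("top"); a=cv2.resize(c["frame"][175:225,150:215],(780,600),interpolation=cv2.INTER_CUBIC)
cv2.imwrite("pics/tray.png",a)
t=w[182:212,157:190,2]; print(t[::1].round(0)[4:26])
c2,w2=shot("top"); print("frame diff",cv2.absdiff(c["frame"],c2["frame"]).max())
E
```

```text
[[ 4. -4.  1.  5. -0.  2. -1. 76. 74. 59. 48. 35. 21.  9. 11.  5. 13. 16.
  16. 19. 22. 22. 26. 31. 33. 36. 36. 39. 44. 47. 46. 50. 54.]
 [-2. -3. -4.  1.  3.  4. 79. 78. 69. 59. 46. 34. 21.  8.  8.  6.  9.  4.
   4. 10.  5.  3.  6. 16. 15. 19. 20. 22. 30. 29. 30. 34. 47.]
 [-4. -3.  1.  0. -1.  2. 76. 77. 71. 52. 47. 32. 20.  5.  2. 11.  7.  5.
   5.  6.  5.  4.  5.  5.  5. 10.  7.  7.  5. nan 80. 76. 81.]
 [-3. -2.  2. -1.  1. -3. 77. 74. 71. 57. 44. 27. 17.  8.  7.  4.  8.  7.
   8.  6. 11.  8.  1.  3.  3.  5.  7.  5.  5.  1.  1. 63. 63.]
 [-2. -2. -0. -1.  3. -1. 77. 81. 67. 51. 42. 26. 15.  5.  0.  8. -0.  7.
  11.  7. nan 10.  5.  8.  2.  9.  5.  6. 10.  6.  5. 46. 53.]
 [-4. -3. -2. -1.  1. -0. 74. 80. 62. 52. 37. 26. 10.  7.  1.  8. 10.  8.
   9.  5.  2. -1.  4.  7.  7.  7.  2. 11.  6.  8.  5. 45. 49.]
 [ 1.  0. -3.  0. -5. 73. 74. 79. 60. 48. 35. 22.  7.  9.  5.  2.  5.  7.
   4.  8. 26. 22. 19.  6. 10.  2.  9.  3.  6.  5.  2. 44. 54.]
 [ 4.  5.  2.  1. -2. 76. 76. 69. 55. 46. 36. 22.  6.  9.  7.  8.  6.  2.
   8. 22. 31. 27. 20. 23.  7.  6.  6.  9.  7.  6.  4. 46. 50.]
 [-3
[... 1228 characters left out ...]

 [-1. -0. -3. 73. 75. 76. 57. 45. 36. 22.  4.  6. 26. 27. 28. 27. 29. 23.
   5.  9.  9.  5.  3.  5.  3.  7.  6.  7. 69. 70. 75. 79. 76.]
 [nan  3. -1. 74. 76. 69. 61. 61. 60. 58. 61. 58. 22. 22. 24. 29. 24. 21.
  10.  3.  8.  4.  8.  7.  8.  5.  5. -1.  3. 46. 48. 56. 60.]
 [-2.  1. -5.  3.  2. 64. 59. 60. 62. 62. 60. 58. 60. 64. 59. 62. 63. 65.
  64.  3.  6.  5.  8.  8.  7.  7.  2.  3.  5. 45. 45. 29.  8.]
 [-2. -0. -2. -2. -1. nan 39. 40. 43. 44. 49. 53. 58. 60. 60. 61. 59. 61.
  59. 62. 63. 61. 60. 61. 61. 59.  5. 13.  7. 45. 39. 27.  6.]
 [ 0.  2.  2. -0.  3. -4.  1.  1. 14. 17. 24. 31. 27. 31. 36. 44. 44. 48.
  51. 61. 57. 56. 62. 63. 58. 57. 60. 57. 56. 45. 42. 18.  6.]]
frame diff 27
```

View pics/tray.png

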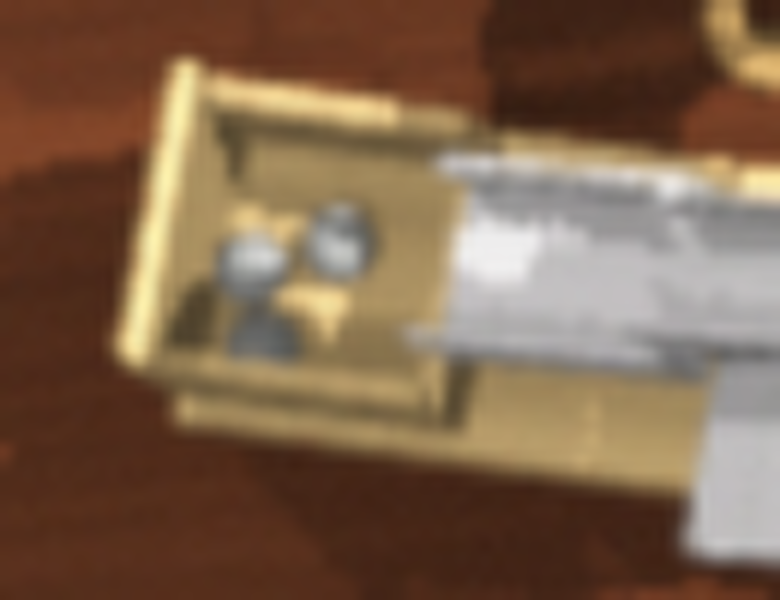

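Three balls lie in the left tray, at (253,262), (340,240) and (262,335). I'll wait a little more, check they're at rest, and hand in.

>>> play_rows([
  [[0,0,0,0,0],[0,0,0,0,0],[0,0,0,0,0],[0,0,0,0,0],[0,0,0,0,0],[0,0,0,0,0],[0,0,0,0,0],[0,0,0,0,0],[0,0,0,0,0],[0,0,0,0,0],[0,0,0,0,0],[0,0,0,0,0]],
])

```text
t: 10.65
position: [620.7, -224.7, 236.8]
tcp_rot: [0.99, -0.143, -0.0, -0.0]
force: [0.4, -0.3, 0.2]
opening: -0.0
```

```bash
python3 - <<'E'
from h import *
f=[]
for i in range(4):
    c,w=shot("top"); f.append(c["frame"][175:225,150:215].astype(int))
old=cv2.resize(cv2.imread("pics/tray.png"),(65,50),interpolation=cv2.INTER_AREA).astype(int)
print("over 0.15s",abs(f[3]-f[0])[5:35,5:35].max(),"since last pic",abs(f[3]-old)[5:35,5:35].mean())
close_job()
E
```

```text
over 0.15s 4 since last pic 1.62
the job is handed in; nothing more can be done
```

I tipped the gate over to feed the left tray, then pushed the feed slide open. All three balls ran into that tray, and I handed the job in at about 11 s of the 40 s allowed.

- **Gate:** it started left end up, feeding the right tray, so I pressed the left paddle. Afterwards the left paddle measured 92 mm high and the right 128 mm. The balls were still behind the slide in the picture taken before I pushed it.
- **Slide:** the push plate moved about 40 mm, until the force rose to about 10 N at its stop. I turned the tool 90° first so the gripper's knuckles would not swing over the balls.
- **Balls:** the last view showed three balls on the left tray's floor. The pictures just before hand-in showed no movement there; one pair taken earlier differed by up to 27 grey levels over the whole view, so I waited another 1.2 s and rechecked.
- **Surroundings:** the arm stood clear of everything at the end, with wrist force near zero. I did not measure the bystanders' positions; those visible in the pictures looked unmoved.

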